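# Click the tablet carousel on four and hold it

### The job

On the doctor's desk a tablet carousel is to be turned on by four clicks with its ratchet lever. Lift away the medicine carton standing in the lever's path and stand it upright in the empty steel tray, without shoving it with the lever; only then swing the lever counter-clockwise (seen from above) from its rest until the fourth click has been felt, never a fifth. The lever springs back if let go, so keep hold of it there and finish while still holding it, with the pen box, phone and jar left where they are.

Things in the scene. Friction and masses are not known exactly. Their poses are not given: they have to be found in the camera images.
- lever (a joint): Lever angle (rad) about the carousel's vertical axis: 0 at rest on its stop, growing counter-clockwise from above, end stop 1.45. A spring returns it to 0 if let go: about 7 N at the handle at 0, 12 N at 1.45. A click: over the last 0.08 rad before a pin the resistance rises by 1 to 3 N, then over 0.08 rad past the pin it falls to about 3 N below the spring's; between pins only the spring is felt.
- handle (a point): Point on the axis of the lever's upright round black handle, 24 mm thick, 150 mm from the carousel's axis. The handle stands on the flat steel arm (18 mm wide, top 85 mm above the desk) and ends 150 mm above the desk; this point is 120 mm above it. Local x points outward along the arm, z up.
- dispenser: White round carousel base fixed to the desk, 208 mm across, 46 mm high, origin on the carousel's axis at desk height. Its outlet block (to 130 mm from the axis, 40 mm high) is at local +x, away from the lever. On it turn, with the lever, a 140 mm disc of 28 cells (top 76 mm above the desk) and a steel hub 44 mm across (top 94 mm).
- click_ring: Fixed ring round the disc, origin on the carousel's axis 46 mm up, with 7 upright pins (8 mm thick, 88 mm from the axis) 0.2244 rad apart. A click comes as the arm's centre line, with its spring pawl, crosses a pin. Set anew each time: pin 1 is 0.11 to 0.24 rad from the lever's rest. Local x points midway between pins 4 and 5 (where the arm must end), z up.
- carton: Upright white medicine carton with a green band, 36 mm (local x) by 62 mm (local y) by 115 mm tall, about 0.1 to 0.2 kg, standing loose on the desk in the path of the lever, about 0.8 rad on from the lever's rest. Origin at the centre of its underside.
- tray: Empty shallow steel tray, fixed to the desk, outside 170 mm (local x) by 140 mm (local y), 25 mm high, walls and floor 5 mm. Origin at the centre of its underside.
- pen_box: Wooden box of pens, 75 by 110 mm and 75 mm high, pens up to 160 mm; stays where it is. Origin at the centre of its underside.
- phone: Black phone lying flat, 148 by 72 by 9 mm; stays where it is. Origin at the centre of its underside.
- jar: White screw-top tablet jar, 64 mm across, 85 mm high; stays where it is. Origin at the centre of its underside.
Not all that is in view belongs to the job. Of the things that look like the tray, the middle-sized one is meant.

How it is judged (in metres and radians):
On the way:
1. the carton stands upright in the tray, let go, the lever still at rest (x of carton in the frame of tray between -0.067 and 0.067 m and y of carton in the frame of tray between -0.052 and 0.052 m and height (world z) of carton between 0.002 and 0.012 m and angle between carton's own z axis and vertical below 0.12 rad and linear speed of carton below 0.03 m/s and contact force between the fingers and carton below 0.2 N and value of joint lever below 0.1 rad), for 0.2 s.
At the end, for the whole second after the job is handed in: The robot holds the lever still (at least 1.5 N) past the fourth click and short of the fifth: handle within 15 mm before and 15.5 mm beyond the middle of the gap between pins 4 and 5; the carton stands upright on the tray floor, let go (x of carton in the frame of tray between -0.067 and 0.067 m and y of carton in the frame of tray between -0.052 and 0.052 m and height (world z) of carton between 0.002 and 0.012 m and angle between carton's own z axis and vertical below 0.12 rad and linear speed of carton below 0.03 m/s and contact force between the fingers and carton below 0.2 N and x of handle in the frame of click_ring above 0.1 m and y of handle in the frame of click_ring between -0.015 and 0.0155 m and contact force between any of the fingers, the arm and lever above 1.5 N and contact force between carton and lever below 0.1 N and velocity of joint lever between -0.1 and 0.1 rad/s); the arm keeps its last pose, push and grip.
It fails at once if a fifth click: the lever passed the fifth pin (y of handle in the frame of click_ring above 0.0175 m and x of handle in the frame of click_ring above 0 m).
It fails at once if the lever shoved against the carton (contact force between lever and carton above 2 N).
It fails at once if pen box, phone or jar displaced by more than 20 mm (distance of any of pen_box, phone, jar from where it was at the start of the episode above 0.02 m).
It also fails if it takes over 72 s, if anything falls off the work surface, if the arm or the gripper's body presses on something with over 40 N, if the wrist force passes 120 N, or if a joint passes its speed limit or range.

### The arm

A 6-joint arm with a two-finger parallel gripper is mounted at the origin on the work surface. World frame = base frame: x ahead of the robot, y to its left, z up, the work surface at z = 0. Lengths are in mm, angles in rad, forces in N, time in s.
With the tool pointing down it reaches from about 400 to 925 mm from the base axis. Payload 12.5 kg.
Tool frame: the origin (TCP) lies midway between the tips of the shut fingers; the grasp point (between the pads) lies 19 mm behind it (env.tcp_to_grasp is the distance from the TCP to the grasp point, in mm); z points along the fingers, y is the line along which they close (so a half turn about z gives the same grasp; the last joint's range is limited). The gripper opens to 95 mm and grips with 3 to 60 N. Pads are 20 mm wide; open, the fingers measure 119 mm over their backs; the gripper's body (75 mm by 180 mm) begins 59 mm behind the grasp point.
Start: joints at [1.241, 0.491, 1.559, -0, 1.092, -0.106], TCP at [138.692, 609.435, 214.661] pointing down, gripper open.
Joint ranges: [-3.1, 3.1], [-0.84, 2.19], [0.05, 2.79], [-1.13, 4.28], [0.06, 2.93], [-2.69, 2.69]. Speed limits (rad/s): [2.22, 2.22, 2.79, 3.14, 3.14, 3.14].

### API

Orientations are given as [roll, pitch, yaw] about the fixed x, y, z axes, in that order (R = Rz(yaw) Ry(pitch) Rx(roll)).
In Python, from cell import env gives the robot as it stands. The module is installed in compiled form; this text tells all that it offers.
- The arm moves only by the tool step_arm, never from a script. Its argument "plan" is a list that holds one entry, the list of rows, each a list of 5 numbers: the shift along the tool's x, y, z in mm, then the turn about the tool's z in degrees, then the opening, from -1 (shut) to 1 (fully open). A call has 1 to 8 rows; each row is the pose to reach, as a shift and turn from the pose commanded when the call began, along the tool's axes at that moment; what a row does not reach only later rows make up. A row lasts 1/12 s, in which the tool goes at most 41.7 mm and 7.16 degrees, less where a joint would pass 70% of its speed; a pose out of reach is approached as far as the arm can. A call with a gripper value outside its range is refused whole. The fingers move at their own pace and stop on an object; the grip force is fixed at half the most. Time passes only in rows, so rows that repeat a pose let the fingers close. It gives the time, the measured TCP pose, the force, the opening and the grip force at its end, in the units of the state.
- env.state(): the state, without advancing time (a new reading comes with each control period).
- env.read_camera(name): name is "scene" or "side" or "wrist"; returns the picture (384x512x3 uint8, blue, green, red); there is no depth.
- env.get_calibration(name): a dict with "K" (3x3 intrinsics, pixels), "D" ([k1, k2, p1, p2, k3] as OpenCV has them; the pictures are not rectified), "extrinsics" (4x4, takes a point from world to camera coordinates). Camera axes: x right, y up, looking along -z (the intrinsics and any distortion apply to the point x, -y, -z); pixel columns grow to the right and rows downward; lengths in mm; the calibration is good to about 2 mm. A picture is of the moment at which its call begins: read the wrist's pose just before it. get_calibration takes no time and is no camera call; for the wrist camera it gives the pose at the moment of the call.
- env.job_done(): hands the job in; it is judged then, once.
The state is a dict: "t": time; "joints": joint angles; "qvel": joint speeds; "tau": joint torques, N m; "eef_pos": TCP position; "tcp_rot": TCP orientation; "ft_force": force on the tool from outside, world axes, zero at the start; "moment": the same for the moment, N m; "opening": opening from 0.0 (shut) to 1.0 (fully open); "grip_force": force on a finger pad.
Only numpy, scipy, OpenCV 4.12 (cv2) and the standard library are available. Lean on these libraries where they do the work, as an engineer would, in place of code of your own. Each camera call takes 0.05 s, during which the arm holds its last target. There are 200 camera calls.

## Working session

There is one attempt and no reset: what is moved stays moved. The work goes in short steps, Python scripts to look and compute and a tool call to move; the robot and the scene stay as the last step left them, time stands still between calls to the robot, and variables do not carry over. Pictures are saved under pics/ and viewed, at most 10 in all, crops included, and the job is handed in when it is done.

Besides the shell and the picture viewer there is one more tool, called after "Call:" by a JSON object that holds its "op" and its "data". step_arm: Moves the arm, as the interface text tells. Its arguments: {"type":"object","properties":{"plan":{"type":"array"}},"required":["plan"]}

```bash
mkdir -p pics
cat > h.py <<'E'
import numpy as np, cv2
from cell import env
def ray(name,px,cal=None):
    c=cal or env.get_calibration(name); K=np.array(c["K"]);D=np.array(c["D"]);E=np.array(c["extrinsics"])
    u=cv2.undistortPoints(np.array(px,float).reshape(-1,1,2),K,D).reshape(-1,2)
    d=np.c_[u[:,0],-u[:,1],-np.ones(len(u))]@E[:3,:3]
    o=-E[:3,:3].T@E[:3,3]
    return o,d
def plane(name,px,z,cal=None):
    o,d=ray(name,px,cal); return o+d*((z-o[2])/d[:,2])[:,None]
def proj(name,P,cal=None):
    c=cal or env.get_calibration(name); K=np.array(c["K"]);D=np.array(c["D"]);E=np.array(c["extrinsics"])
    p=np.array(P,float).reshape(-1,3)@E[:3,:3].T+E[:3,3]
    return cv2.projectPoints(p*[1,-1,-1],np.zeros(3),np.zeros(3),K,D)[0].reshape(-1,2)
E
python3 - <<'E'
from h import *
a=env.read_camera("scene");b=env.read_camera("side")
cv2.imwrite("pics/scene0.png",a);cv2.imwrite("pics/side0.png",b)
cv2.imwrite("pics/scene_v.png",cv2.resize(a,(800,600)));cv2.imwrite("pics/side_v.png",cv2.resize(b,(800,600)))
for n in("scene","side","wrist"):print(n,ray(n,[[256,192]]))
print(env.state())
E
```

```text
scene (array([1095.00919049,  200.5546971 , 1111.2275731 ]), array([[-0.5058796 , -0.17489941, -0.84493544]]))
side (array([ 448.07059936, -913.554453  ,  677.54721951]), array([[ 0.02156063,  0.84497434, -0.53475691]]))
wrist (array([ 72.83313799, 624.2231516 , 383.3689736 ]), array([[ 0.22770653, -0.06564259, -0.97160261]]))
{'t': 0.1, 'joints': array([ 1.24138551e+00,  4.91489930e-01,  1.55940150e+00,  4.69432611e-05,
        1.09168443e+00, -1.05585846e-01]), 'qvel': array([ 0.00028872, -0.00044743, -0.00142635, -0.00024984, -0.00082106,
       -0.00076668]), 'tau': array([ 1.93095409e-03, -6.13619828e+01, -2.58604485e+01,  6.93818950e-02,
        4.70787473e-02, -6.28185035e-05]), 'eef_pos': array([138.61334183, 609.21373667, 214.12151448]), 'tcp_rot': array([-3.14061930e+00, -1.45025321e-04,  2.91774595e+00]), 'ft_force': array([-0.9531258 ,  0.49788486, -0.9738597 ]), 'moment': array([ 0.00958206, -0.02745474,  0.02984965]), 'grip_force': 0.0, 'opening': 0.9976340707606088}
```

View pics/scene_v.png

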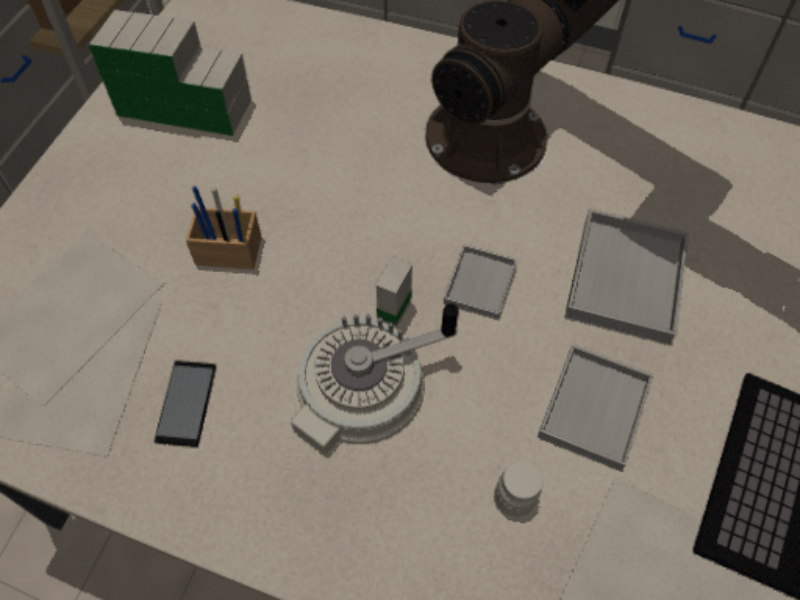

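View pics/side_v.png

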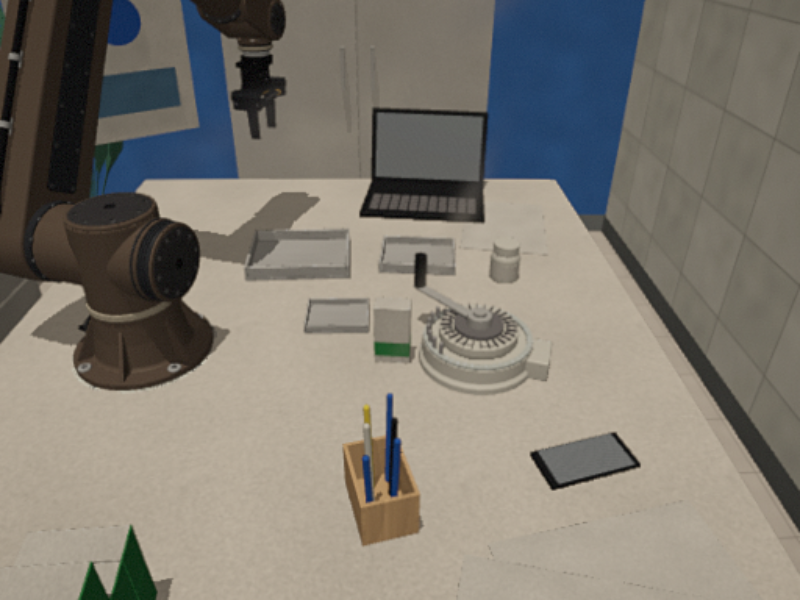

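The scene view (800×600) shows three tray-like things: a small one at (480,282), a large one at (628,273) and a middle-sized one at (596,407). I choose the middle one. The carton is at (395,290), and the other white upright items are the jar at (520,487) and the folders at (170,75). The lever handle is at (450,320), the hub at (360,357), and the pins run along the ring's back edge from about (345,322). I'll check these in one close crop and get first estimates.

Run:
```python
from h import *
a=cv2.imread("pics/scene0.png")
cv2.imwrite("pics/crop1.png",cv2.resize(a[150:310,180:430],None,fx=3.2,fy=3.2,interpolation=cv2.INTER_CUBIC))
s=.64
t=plane("scene",np.array([[575,348],[651,377],[623,466],[541,437]])*s,25)
print("tray",t.round(),t.mean(0).round(),np.linalg.norm(np.diff(t,axis=0),axis=1))
print("hub",plane("scene",np.array([[360,355]])*s,94),"handle top",plane("scene",np.array([[450,310]])*s,150))
# side
print("side hub",plane("side",np.array([[480,312]])*s,94),plane("side",np.array([[420,257]])*s,150))
b=cv2.imread("pics/side0.png")
for n,im in(("scene",a),("side",b)):
    h=cv2.cvtColor(im,cv2.COLOR_BGR2HSV); m=cv2.inRange(h,(45,110,30),(80,255,255))
    k,l,st,c=cv2.connectedComponentsWithStats(m)
    print(n,[(st[i],c[i]) for i in range(1,k) if st[i,4]>40])
```

```text
tray [[433. 280.  25.]
 [444. 411.  25.]
 [610. 397.  25.]
 [606. 266.  25.]] [523. 339.  25.] [131.18959973 166.61933631 131.45235175]
hub [[601.03881726 -33.80591892  94.        ]] handle top [[510.41656263  78.19310426 150.        ]]
side hub [[609.36552718 -32.04184829  94.        ]] [[508.7238037   65.34395551 150.        ]]
scene [(array([  57,   29,   92,   58, 2859], dtype=int32), array([101.14865338,  58.12731724])), (array([241, 187,  22,  20,  92], dtype=int32), array([251.38043478, 199.73913043]))]
side [(array([240, 219,  21,   9, 125], dtype=int32), array([248.52, 223.16])), (array([ 51, 337,  49,  47, 951], dtype=int32), array([ 78.55835962, 369.66456362]))]
```

View pics/crop1.png

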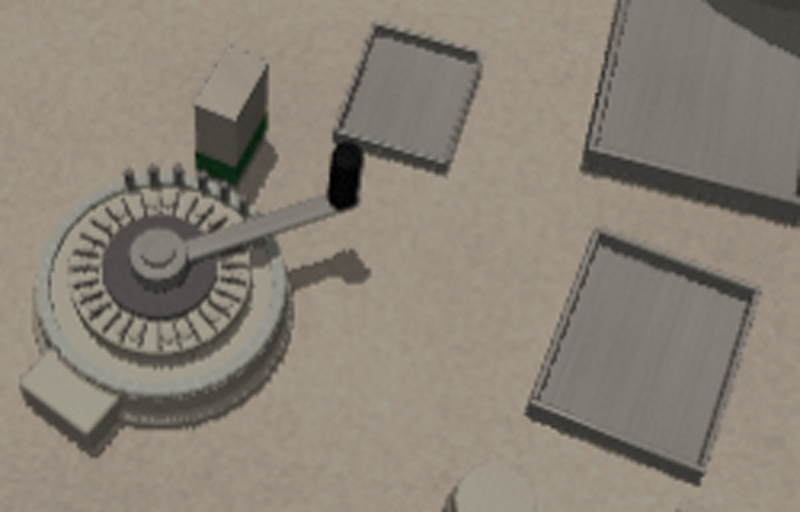

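The crop shows the middle tray with rim corners at crop (600,235), (758,292), (700,475) and (530,410). The carton's top face has corners (232,48), (268,66), (236,123) and (195,105). The handle top is at (348,150), the hub at (158,250), and the pin tops are at about (130,172), (154,168), (179,167), (203,177), (222,185) and (243,198).

Run:
```python
from h import *
f=lambda p:np.array(p)/3.2+[180,150]
t=plane("scene",f([[600,235],[758,292],[700,475],[530,410]]),25)
print("tray",t.round(),t.mean(0).round(1),np.degrees(np.arctan2(*(t[2]-t[1])[[1,0]])),np.linalg.norm(np.diff(t,axis=0),axis=1))
c=plane("scene",f([[232,48],[268,66],[236,123],[195,105]]),115)
print("carton",c.round(),c.mean(0).round(1),np.linalg.norm(np.diff(c,axis=0),axis=1))
e=c[1]-c[2]+c[0]-c[3];print("long axis deg",np.degrees(np.arctan2(e[1],e[0])))
print(plane("side",np.array([[374,302],[411,302]])*.64,115).round())
hub=plane("scene",f([[158,248]]),94)[0];hd=plane("scene",f([[348,150]]),150)[0]
print("hub",hub,"hd",hd,np.linalg.norm((hd-hub)[:2]),np.degrees(np.arctan2(*(hd-hub)[[1,0]])))
for z in(65,72,80):
  p=plane("scene",f([[130,172],[154,168],[179,167],[203,177],[222,185],[243,198]]),z)-hub
  print(z,np.degrees(np.arctan2(p[:,1],p[:,0])).round(1),np.hypot(p[:,0],p[:,1]).round())
print(env.state()["tcp_rot"])
```

```text
tray [[436. 279.  25.]
 [443. 411.  25.]
 [610. 397.  25.]
 [602. 263.  25.]] [522.9 337.9  25. ] -4.764130249826319 [132.32045064 167.40713572 134.22636919]
carton [[425. -42. 115.]
 [432.  -9. 115.]
 [491. -14. 115.]
 [486. -50. 115.]] [458.4 -28.7 115. ] [33.29010835 59.17146141 35.85084092]
long axis deg 173.4024172170618
[[426. -31. 115.]
 [489. -31. 115.]]
hub [602.64446384 -35.81693351  94.        ] hd [505.79569069  78.56302352 150.        ] 149.8748125345184 130.25554141901054
65 [-143.1 -155.7 -168.6  177.7  166.5  153.1] [88. 88. 89. 86. 86. 88.]
72 [-142.6 -155.8 -169.2  176.5  164.9  151.2] [83. 83. 85. 82. 83. 85.]
80 [-142.  -155.9 -169.9  175.   162.9  148.8] [79. 79. 81. 78. 79. 82.]
[-3.14061930e+00 -1.45025321e-04  2.91774595e+00]
```

Call:
{"op": "step_arm", "data": {"plan": [[[-400,-225,-15,0,1],[-400,-225,-15,0,1],[-400,-225,-15,0,1],[-400,-225,-15,0,1],[-400,-225,-15,0,1],[-400,-225,-15,0,1],[-400,-225,-15,0,1],[-400,-225,-15,0,1]]]}}

```text
t: 0.77
eef_pos: [386.7, 384.1, 225.5]
tcp_rot: [-3.141, -0.0, 2.918]
ft_force: [0.2, 1.6, -0.7]
opening: 0.999
grip_force: 0.0
```

```bash
cat >> h.py <<'E'
def go(x,y,z,yaw=None):
    s=env.state(); p=s["eef_pos"]; w=s["tcp_rot"][2]
    d=np.array([x,y,z])-p; c,n=np.cos(w),np.sin(w)
    turn=0 if yaw is None else -(yaw-np.degrees(w)+90)%180-90 if False else 0
    if yaw is not None:
        turn=-(((yaw-np.degrees(w))+90)%180-90)
    print("t",s["t"],"pos",p.round(1),"yaw",np.degrees(w).round(1),"-> shift",np.round([c*d[0]+n*d[1],n*d[0]-c*d[1],-d[2]],1),"turn",round(turn,1),"F",s["ft_force"].round(1),"op",round(s["opening"],3),"grip",s["grip_force"])
E
python3 - <<'E'
from h import *
go(400,-25,240,173.4)
E
```

```text
t 0.7667 pos [386.7 384.1 225.5] yaw 167.2 -> shift [-103.8 -395.9  -14.5] turn -6.2 F [ 0.2  1.6 -0.7] op 0.999 grip 0.0
```

Call:
{"op": "step_arm", "data": {"plan": [[[-160,-387,-75,-6,1],[-160,-387,-75,-6,1],[-160,-387,-75,-6,1],[-160,-387,-75,-6,1],[-160,-387,-75,-6,1],[-160,-387,-75,-6,1],[-160,-387,-75,-6,1],[-160,-387,-75,-6,1]]]}}

```text
t: 1.43
eef_pos: [440.2, 60.3, 284.7]
tcp_rot: [3.141, 0.0, 3.023]
ft_force: [-0.2, 0.4, -0.1]
opening: 0.998
grip_force: 0.0
```

Run:
```python
from h import *
go(458,-29,300,173.4)
```

```text
t 1.4333 pos [440.2  60.3 284.7] yaw 173.2 -> shift [-28.3 -86.6 -15.3] turn -0.2 F [-0.2  0.4 -0.1] op 0.998 grip 0.0
```

Call:
{"op": "step_arm", "data": {"plan": [[[-28,-87,-15,0,1],[-28,-87,-15,0,1],[-28,-87,-15,0,1],[-28,-87,-15,0,1],[-28,-87,-15,0,1]]]}}

```text
t: 1.85
eef_pos: [457.7, -27.5, 298.9]
tcp_rot: [3.141, -0.001, 3.021]
ft_force: [0.2, 0.1, 0.0]
opening: 1.004
grip_force: 0.0
```

Run:
```python
from h import *
import pickle
cal=env.get_calibration("wrist");a=env.read_camera("wrist");go(458,-29,76,173.4)
pickle.dump(cal,open("w1.pkl","wb"));cv2.imwrite("pics/w1.png",a);cv2.imwrite("pics/w1v.png",cv2.resize(a,(800,600),interpolation=cv2.INTER_CUBIC))
```

```text
t 1.9 pos [457.6 -26.7 298.9] yaw 173.2 -> shift [ -0.7  -2.2 222.9] turn -0.2 F [ 0.2  0.4 -0.2] op 1.002 grip 0.0
```

View pics/w1v.png

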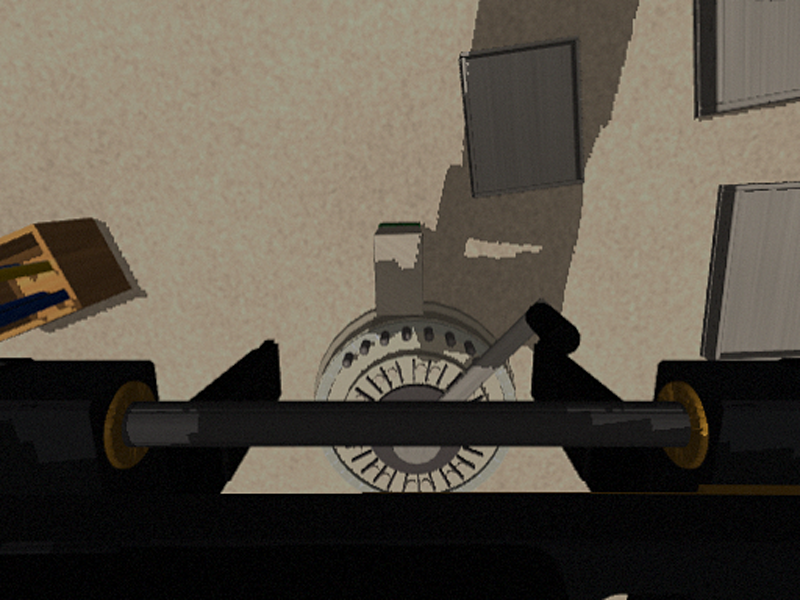

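The wrist view shows the carton's top at (375–422, 233–315), centred between the fingers. Seven pins run from (348,360) to (470,347). The lever arm goes from the hub (420,440) to the handle, which is partly hidden at about (555,325).

Run:
```python
from h import *
import pickle
cal=pickle.load(open("w1.pkl","rb"))
c=plane("wrist",np.array([[375,234],[422,234],[422,314],[375,316]])*.64,115,cal)
print(c.round(1),c.mean(0).round(1)); e=c[2]-c[1]+c[3]-c[0];print(np.degrees(np.arctan2(e[1],e[0])),np.linalg.norm(np.diff(c,axis=0),axis=1))
a=cv2.imread("pics/w1.png");
p=plane("wrist",np.array([[348,358],[366,346],[384,338],[406,333],[429,335],[450,339],[470,347]])*.64,56,cal)
(x,y),*_=np.linalg.lstsq(np.c_[2*p[:,:2],np.ones(7)],(p[:,:2]**2).sum(1),rcond=None)[0][:2],0
print("circle",x,y)
for h in((602.6,-35.8),(605,-34)):
  d=p[:,:2]-h;print(np.degrees(np.arctan2(d[:,1],d[:,0])).round(1)%360,np.hypot(*d.T).round(1))
# dispenser base circle / hub / arm top edges
q=plane("wrist",np.array([[440,400],[527,310]])*.64,85,cal);print(q)
```

```text
[[424.  -46.3 115. ]
 [428.1 -12.3 115. ]
 [488.2 -19.  115. ]
 [485.5 -54.7 115. ]] [456.4 -33.1 115. ]
-7.118348475129025 [34.29227207 60.50253453 35.79085234]
circle 614.9462485462557 -37.15852377954343
[219.9 206.2 193.7 179.5 165.  151.4 137.8] [84.8 83.  82.4 82.3 80.7 82.  84. ]
[219.8 206.6 194.5 180.8 166.6 153.3 139.8] [87.8 85.9 85.1 84.7 82.6 83.3 84.6]
[[574.7720773  -12.18003443  85.        ]
 [503.43765027  67.10502148  85.        ]]
```

Call:
{"op": "step_arm", "data": {"plan": [[[0,-4,40,0,1],[0,-4,80,0,1],[0,-4,120,0,1],[0,-4,155,0,1],[0,-4,185,0,1],[0,-4,210,0,1],[0,-4,221,0,1],[0,-4,221,0,1]]]}}

```text
t: 2.57
eef_pos: [456.1, -29.6, 76.0]
tcp_rot: [3.141, -0.005, 3.025]
ft_force: [0.7, 0.4, 0.3]
opening: 1.006
grip_force: 0.0
```

Call:
{"op": "step_arm", "data": {"plan": [[[0,0,0,0,1],[0,0,0,0,-1],[0,0,0,0,-1],[0,0,0,0,-1],[0,0,0,0,-1],[0,0,0,0,-1],[0,0,0,0,-1],[0,0,0,0,-1]]]}}

```text
t: 3.23
eef_pos: [457.5, -31.5, 78.4]
tcp_rot: [3.142, 0.0, 3.022]
ft_force: [0.4, 0.4, -0.3]
opening: 0.571
grip_force: 0.0
```

Call:
{"op": "step_arm", "data": {"plan": [[[0,0,0,0,-1],[0,0,0,0,-1],[0,0,0,0,-1],[0,0,0,0,-1],[0,0,0,0,-1],[0,0,0,0,-1]]]}}

```text
t: 3.73
eef_pos: [457.5, -31.5, 78.2]
tcp_rot: [3.142, -0.0, 3.023]
ft_force: [0.9, -0.3, -0.4]
opening: 0.377
grip_force: 30.0
```

Call:
{"op": "step_arm", "data": {"plan": [[[0,0,-10,0,-1],[0,0,-30,0,-1],[0,0,-60,0,-1],[0,0,-90,0,-1],[0,0,-120,0,-1],[0,0,-150,0,-1],[0,0,-170,0,-1],[0,0,-170,0,-1]]]}}

```text
t: 4.4
eef_pos: [458.7, -31.6, 251.9]
tcp_rot: [-3.141, 0.006, 3.023]
ft_force: [0.1, -0.6, -1.3]
opening: 0.377
grip_force: 30.0
```

Run:
```python
from h import *
go(523,338,250,175.3)
```

```text
t 4.4 pos [458.7 -31.6 251.9] yaw 173.2 -> shift [-20.  374.6   1.9] turn -2.1 F [ 0.1 -0.6 -1.3] op 0.377 grip 29.960630536079407
```

Call:
{"op": "step_arm", "data": {"plan": [[[-1,15,0,0,-1],[-2,40,0,0,-1],[-4,70,0,0,-1],[-6,100,0,0,-1],[-7,130,0,0,-1],[-9,160,0,0,-1],[-10,190,0,0,-1],[-12,220,0,-2,-1]]]}}

```text
t: 5.07
eef_pos: [495.0, 187.1, 246.9]
tcp_rot: [-3.141, -0.002, 3.057]
ft_force: [0.3, -0.1, -1.4]
opening: 0.378
grip_force: 30.0
```

Call:
{"op": "step_arm", "data": {"plan": [[[-2,30,0,0,-1],[-3,60,0,0,-1],[-5,90,0,0,-1],[-7,120,0,0,-1],[-8,140,0,0,-1],[-8,153,0,0,-1],[-8,153,0,0,-1],[-8,153,0,0,-1]]]}}

```text
t: 5.73
eef_pos: [516.0, 337.2, 247.2]
tcp_rot: [-3.141, -0.001, 3.058]
ft_force: [-0.4, -0.2, -1.6]
opening: 0.377
grip_force: 30.0
```

Run:
```python
from h import *
go(523,338,84,175.3)
a=env.read_camera("scene")
cv2.imwrite("pics/s2.png",a)
cv2.imwrite("pics/s2v.png",cv2.resize(a[120:320,180:440],None,fx=3,fy=3,interpolation=cv2.INTER_CUBIC))
```

```text
t 5.7333 pos [516.  337.2 247.2] yaw 175.2 -> shift [ -6.9   1.4 163.2] turn -0.1 F [-0.4 -0.2 -1.6] op 0.377 grip 29.960598349571228
```

View pics/s2v.png

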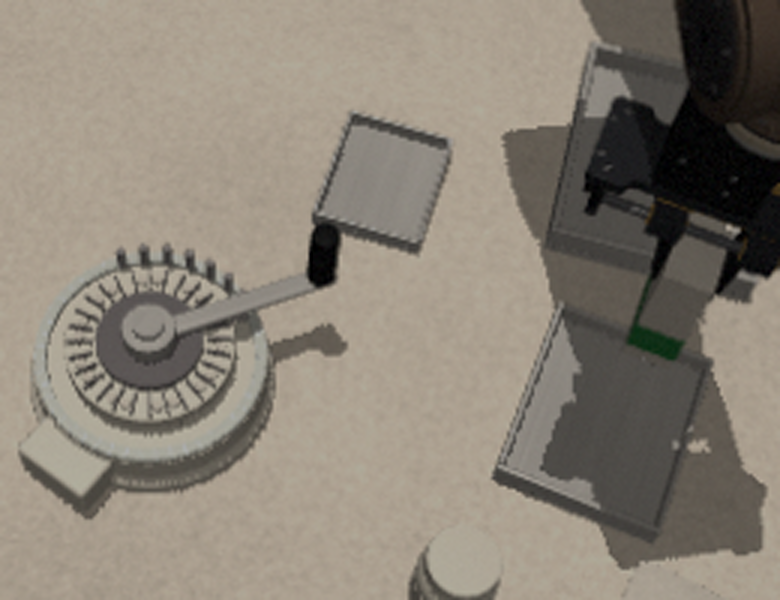

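The crop shows the carton upright in the fingers above the tray (green band at (655,343)), and the lever is still at rest. I'll lower it.

Call:
{"op": "step_arm", "data": {"plan": [[[-2,1,25,0,-1],[-5,1,55,0,-1],[-7,1,85,0,-1],[-7,1,115,0,-1],[-7,1,135,0,-1],[-7,1,150,0,-1],[-7,1,155,0,-1],[-7,1,155,0,-1]]]}}

```text
t: 6.45
eef_pos: [523.2, 336.6, 92.4]
tcp_rot: [-3.141, -0.002, 3.056]
ft_force: [0.5, 0.4, -2.0]
opening: 0.377
grip_force: 30.0
```

Call:
{"op": "step_arm", "data": {"plan": [[[0,0,3,0,-1],[0,0,5,0,-1],[0,0,7,0,-1],[0,0,7,0,-1],[0,0,7,0,-1]]]}}

```text
t: 6.87
eef_pos: [523.6, 337.9, 86.7]
tcp_rot: [3.141, 0.001, 3.057]
ft_force: [0.3, -0.7, -1.7]
opening: 0.376
grip_force: 30.0
```

Call:
{"op": "step_arm", "data": {"plan": [[[0,0,1,0,-1],[0,0,2,0,-1],[0,0,3,0,-1],[0,0,3,0,-1],[0,0,3,0,-1]]]}}

```text
t: 7.28
eef_pos: [523.4, 337.8, 83.3]
tcp_rot: [3.142, -0.0, 3.057]
ft_force: [0.4, -0.7, -1.2]
opening: 0.379
grip_force: 30.0
```

Call:
{"op": "step_arm", "data": {"plan": [[[0,0,0.5,0,-1],[0,0,0.5,0,-0.1],[0,0,0.5,0,0],[0,0,0.5,0,0.3],[0,0,0.5,0,0.6],[0,0,0.5,0,1],[0,0,0.5,0,1],[0,0,0.5,0,1]]]}}

```text
t: 7.95
eef_pos: [523.4, 337.8, 82.8]
tcp_rot: [3.142, -0.0, 3.057]
ft_force: [-0.1, 1.0, -0.4]
opening: 0.793
grip_force: 0.0
```

Call:
{"op": "step_arm", "data": {"plan": [[[0,0,0,0,1],[0,0,0,0,1],[0,0,0,0,1],[0,0,-10,0,1],[0,0,-30,0,1],[0,0,-60,0,1],[0,0,-100,0,1],[0,0,-130,0,1]]]}}

```text
t: 8.62
eef_pos: [523.6, 337.8, 216.2]
tcp_rot: [3.141, 0.001, 3.057]
ft_force: [0.9, 0.5, -0.8]
opening: 1.002
grip_force: 0.0
```

Run:
```python
from h import *
go(523,338,250)
```

```text
t 8.6167 pos [523.6 337.8 216.2] yaw 175.2 -> shift [  0.6   0.1 -33.8] turn 0 F [ 0.9  0.5 -0.8] op 1.002 grip 0.0
```

Call:
{"op": "step_arm", "data": {"plan": [[[0,0,-33,0,1],[-22,-39,-64,0,1],[-197,-353,-64,0,1],[-197,-353,-64,0,1],[-197,-353,-64,0,1],[-197,-353,-64,0,1],[-197,-353,-64,0,1],[-197,-353,-64,0,1]]]}}

```text
t: 9.28
eef_pos: [641.0, 76.9, 275.5]
tcp_rot: [3.141, 0.001, 3.057]
ft_force: [0.5, -0.2, -0.1]
opening: 1.002
grip_force: 0.0
```

Run:
```python
from h import *
go(690,-30,280,175.2)
```

```text
t 9.2833 pos [641.   76.9 275.5] yaw 175.2 -> shift [ -57.8 -102.4   -4.5] turn -0.0 F [ 0.5 -0.2 -0.1] op 1.002 grip 0.0
```

Call:
{"op": "step_arm", "data": {"plan": [[[-58,-102,-5,0,1],[-58,-102,-5,0,1],[-58,-102,-5,0,1],[-58,-102,-5,0,1],[-58,-102,-5,0,1],[-58,-102,-5,0,1]]]}}

```text
t: 9.78
eef_pos: [689.5, -27.4, 279.8]
tcp_rot: [3.141, -0.0, 3.057]
ft_force: [0.9, -0.0, -0.2]
opening: 1.0
grip_force: 0.0
```

Run:
```python
from h import *
import pickle
go(690,-30,280,175.2)
cal=env.get_calibration("wrist");a=env.read_camera("wrist")
pickle.dump(cal,open("w2.pkl","wb"));cv2.imwrite("pics/w2.png",a);cv2.imwrite("pics/w2v.png",cv2.resize(a,(800,600),interpolation=cv2.INTER_CUBIC))
cv2.imwrite("pics/s3.png",env.read_camera("scene"))
cv2.imwrite("pics/d3.png",env.read_camera("side"))
```

```text
t 9.7833 pos [689.5 -27.4 279.8] yaw 175.2 -> shift [-0.7 -2.5 -0.2] turn -0.0 F [ 0.9 -0.  -0.2] op 1.0 grip 0.0
```

View pics/w2v.png

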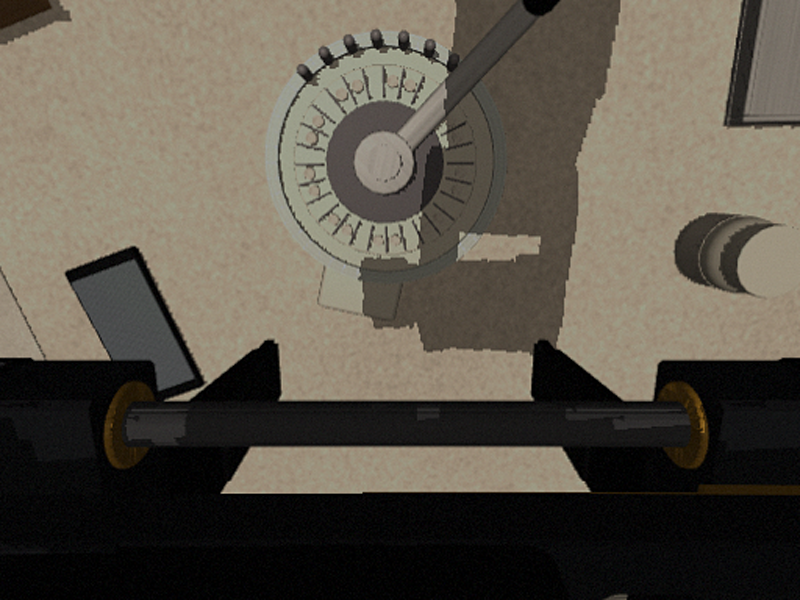

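The wrist view shows the hub centre at (385,162), all seven pin tops from (302,71) to (452,60), and the arm running from the hub to the handle foot at about (540,5). The arm is still short of pin 1 at (452,60). The phone and jar are untouched.

Run:
```python
from h import *
import pickle
from scipy.optimize import least_squares
cal=pickle.load(open("w2.pkl","rb"))
s=.64
hub=plane("wrist",np.array([[385,162]])*s,94,cal)[0];print("hub",hub)
px=np.array([[302,71],[323,54],[349,41],[376,36],[404,38],[429,46],[452,60]])*s
best=None
for z in(60,64,68,72):
  p=plane("wrist",px,z,cal)
  f=lambda v:np.r_[p[:,0]-v[0]-88*np.cos(v[2]-.2244*np.arange(7)),p[:,1]-v[1]-88*np.sin(v[2]-.2244*np.arange(7))]
  r=least_squares(f,[602,-35,3.8]);print(z,r.x[:2],"cost",r.cost,"mid deg",np.degrees(r.x[2]-2.5*.2244),"pin1",np.degrees(r.x[2]-6*.2244))
  d=p-hub;print(np.degrees(np.arctan2(d[:,1],d[:,0])).round(1)%360,np.hypot(d[:,0],d[:,1]).round(1))
# arm centre line at z=85: edge points near outer end
a=plane("wrist",np.array([[512,8],[532,20],[455,70],[472,83]])*s,85,cal)
m1=(a[0]+a[1])/2;m2=(a[2]+a[3])/2;
for m in(m1,m2):print("arm",m,np.degrees(np.arctan2(*(m-hub)[[1,0]])))
# dark handle in scene pictures
for n,fn in(("scene","s3"),("side","d3")):
  im=cv2.imread(f"pics/{fn}.png");x,y,w,h=((275,185,30,40) if n=="scene" else (255,155,25,35))
  g=im[y:y+h,x:x+w].max(2);k,l,st,c=cv2.connectedComponentsWithStats((g<45).astype(np.uint8))
  for i in range(1,k):
    if st[i,4]>30:
      X,Y,W,H=st[i,:4];ys,xs=np.nonzero(l==i);
      top=xs[ys<Y+4].mean()+x;bot=xs[ys>Y+H-4].mean()+x
      print(n,st[i]+[x,y,0,0,0],c[i]+[x,y],"mid->",plane(n,[c[i]+[x,y]],118).round(1))
```

```text
hub [606.95672896 -35.50528239  94.        ]
60 [605.69576014 -37.25283278] cost 2.6863247581609775 mid deg 185.25581386650222 pin1 140.25570863692735
[218.5 206.  192.5 179.7 166.5 154.2 141.6] [90.6 90.1 90.  89.5 89.  88.5 88.1]
64 [606.6820511  -37.11218821] cost 1.4010935927937256 mid deg 185.25581542050472 pin1 140.25571019092985
[218.5 206.  192.4 179.6 166.4 154.1 141.4] [89.5 88.9 88.9 88.5 87.9 87.5 87.1]
68 [607.66834202 -36.97154559] cost 1.2192127132484496 mid deg 185.25581556064517 pin1 140.2557103310703
[218.5 205.9 192.3 179.5 166.3 153.9 141.3] [88.3 87.8 87.8 87.4 86.9 86.6 86.2]
72 [608.65463296 -36.83090187] cost 2.140682119522188 mid deg 185.25581649269176 pin1 140.2557112631169
[218.5 205.9 192.3 179.4 166.2 153.8 141.1] [87.2 86.7 86.7 86.3 85.9 85.6 85.2]
arm [519.33936275  65.29032824  85.        ] 130.99905413377633
arm [554.52718974  23.95534025  85.        ] 131.40430939292042
scene [283 194  10  22 178] [287.38764045 204.47752809] mid-> [[507.8  78.  118. ]]
side [266 162   7  22 104] [268.20192308 170.30769231] mid-> [[508.9  88.8 118. ]]
```

Call:
{"op": "step_arm", "data": {"plan": [[[30,14,0,7,1],[64,30,0,14,1],[98,45,0,21,1],[132,61,0,28,1],[160,75,10,35,1],[190,88,20,42,1],[190,88,30,44,1],[190,88,30,44,1]]]}}

```text
t: 10.6
eef_pos: [506.0, 77.6, 249.0]
tcp_rot: [-3.141, -0.001, 2.291]
ft_force: [1.0, 0.5, 0.2]
opening: 0.997
grip_force: 0.0
```

Run:
```python
from h import *
go(508.2,76.5,98,131.2)
```

```text
t 10.6 pos [506.   77.6 249. ] yaw 131.2 -> shift [ -2.2   1.  151. ] turn 0.0 F [1.  0.5 0.2] op 0.997 grip 0.0
```

Call:
{"op": "step_arm", "data": {"plan": [[[-1,0,30,0,1],[-2,1,60,0,1],[-2,1,90,0,1],[-2,1,115,0,1],[-2,1,135,0,1],[-2,1,148,0,1],[-2,1,150,0,1],[-2,1,150,0,1]]]}}

```text
t: 11.27
eef_pos: [510.4, 75.3, 99.2]
tcp_rot: [-3.141, -0.001, 2.291]
ft_force: [-0.1, -0.1, 1.4]
opening: 0.999
grip_force: 0.0
```

Run:
```python
from h import *
go(508.2,76.5,98,131.2)
a=env.read_camera("wrist");b=env.read_camera("scene")
p=proj("scene",[[523,338,60]])[0].astype(int)
v=np.hstack([cv2.resize(a,(400,300)),cv2.resize(b[120:318,196:460],(400,300))])
cv2.imwrite("pics/w3v.png",v)
```

```text
t 11.2667 pos [510.4  75.3  99.2] yaw 131.3 -> shift [ 2.4 -0.9  1.2] turn 0.1 F [-0.1 -0.1  1.4] op 0.999 grip 0.0
```

View pics/w3v.png

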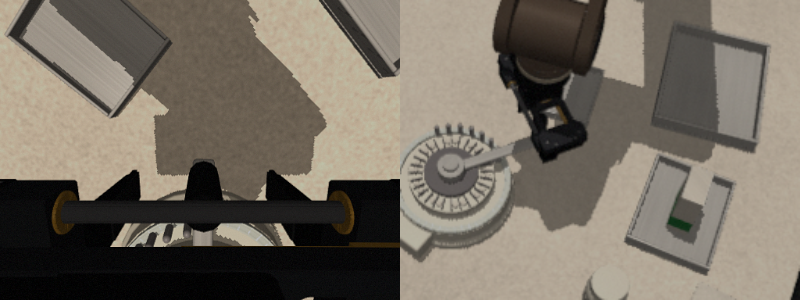

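The left half shows the handle centred between the open fingers at (204,200). The right half shows the carton standing upright in the middle tray at (690,205). I'll close on the handle.

Call:
{"op": "step_arm", "data": {"plan": [[[2,0,0,0,-1],[2,0,0,0,-1],[2,0,0,0,-1],[2,0,0,0,-1],[2,0,0,0,-1],[2,0,0,0,-1],[2,0,0,0,-1],[2,0,0,0,-1]]]}}

```text
t: 12.03
eef_pos: [508.7, 76.7, 99.4]
tcp_rot: [3.142, -0.0, 2.289]
ft_force: [0.0, 1.0, -0.1]
opening: 0.495
grip_force: 0.0
```

Call:
{"op": "step_arm", "data": {"plan": [[[0,0,0,0,-1],[0,0,0,0,-1],[0,0,0,0,-1],[0,0,0,0,-1],[0,0,0,0,-1],[0,0,0,0,-1],[0,0,0,0,-1],[0,0,0,0,-1]]]}}

```text
t: 12.7
eef_pos: [509.2, 77.1, 99.4]
tcp_rot: [3.14, 0.0, 2.289]
ft_force: [3.5, 3.9, -2.3]
opening: 0.249
grip_force: 30.0
```

```bash
cat >> h.py <<'E'
C=np.array([607.,-36.5]); R0=131.2
def arc(th,n=6,z=98,r=150):
    "shifts to swing the tool from lever angle now to th (deg from rest)"
    s=env.state();p=s["eef_pos"];w=s["tcp_rot"][2];c,m=np.cos(w),np.sin(w)
    a0=np.degrees(np.arctan2(p[1]-C[1],p[0]-C[0]))%360-R0
    F=s["ft_force"];u=np.radians(a0+R0);tan=np.array([-np.sin(u),np.cos(u)])
    print("t",s["t"],"ang",round(a0,2),"r",np.hypot(*(p[:2]-C)).round(1),"z",p[2].round(1),"yaw",np.degrees(w).round(1),"Ftan",(F[:2]@tan).round(1),"Frad",(F[:2]@[np.cos(u),np.sin(u)]).round(1),"grip",s["grip_force"],"op",s["opening"])
    for k in np.linspace(0,1,n+1)[1:]:
        a=np.radians(R0+a0+k*(th-a0));d=C+r*np.array([np.cos(a),np.sin(a)])-p[:2]
        print(np.round([c*d[0]+m*d[1],m*d[0]-c*d[1],p[2]-z,-((R0+a0+k*(th-a0))-np.degrees(w)%360)],1))
E
python3 - <<'E'
from h import *
arc(24,8)
E
```

```text
t 12.7 ang -0.49 r 149.9 z 99.4 yaw 131.2 Ftan -5.2 Frad 0.7 grip 30.000495314598083 op 0.24888718282141462
[-0.  -8.   1.4 -2.6]
[ -0.6 -16.    1.4  -5.7]
[ -1.6 -24.    1.4  -8.7]
[ -3.  -31.8   1.4 -11.8]
[ -4.9 -39.6   1.4 -14.9]
[ -7.2 -47.3   1.4 -17.9]
[ -9.8 -54.9   1.4 -21. ]
[-12.9 -62.3   1.4 -24. ]
```

Call:
{"op": "step_arm", "data": {"plan": [[[0,-8,0,-3,-1],[-0.6,-16,0,-6,-1],[-1.6,-24,0,-9,-1],[-3,-32,0,-12,-1],[-5,-39.5,0,-15,-1],[-7,-47,0,-18,-1],[-10,-55,0,-21,-1],[-13,-62,0,-24,-1]]]}}

```text
t: 13.37
eef_pos: [471.0, 26.6, 99.4]
tcp_rot: [3.14, 0.001, 2.711]
ft_force: [4.7, 9.6, -3.4]
opening: 0.247
grip_force: 30.0
```

Run:
```python
from h import *
arc(42,8,99)
```

```text
t 13.3667 ang 23.9 r 149.9 z 99.4 yaw 155.3 Ftan -10.7 Frad -0.2 grip 30.000901222229004 op 0.2467988441607111
[-0.  -5.9  0.4 -2. ]
[ -0.3 -11.8   0.4  -4.3]
[ -0.9 -17.7   0.4  -6.6]
[ -1.7 -23.6   0.4  -8.8]
[ -2.7 -29.4   0.4 -11.1]
[ -4.  -35.2   0.4 -13.4]
[ -5.4 -41.    0.4 -15.6]
[ -7.1 -46.6   0.4 -17.9]
```

Call:
{"op": "step_arm", "data": {"plan": [[[0,-6,0,-2,-1],[-0.3,-12,0,-4,-1],[-1,-18,0,-6.5,-1],[-1.7,-23.5,0,-9,-1],[-2.7,-29.5,0,-11,-1],[-4,-35,0,-13.5,-1],[-5.4,-41,0,-15.5,-1],[-7,-46.5,0,-18,-1]]]}}

```text
t: 14.03
eef_pos: [458.1, -18.7, 99.4]
tcp_rot: [3.141, 0.001, 3.024]
ft_force: [5.5, 8.9, -5.1]
opening: 0.243
grip_force: 30.0
```

Run:
```python
from h import *
arc(54,12,99)
```

```text
t 14.0333 ang 41.97 r 150.0 z 99.4 yaw 173.3 Ftan -9.5 Frad -4.4 grip 29.99990165233612 op 0.24315222045842697
[-0.  -2.6  0.4 -0.9]
[-0.1 -5.2  0.4 -1.9]
[-0.2 -7.9  0.4 -2.9]
[ -0.4 -10.5   0.4  -3.9]
[ -0.6 -13.1   0.4  -4.9]
[ -0.8 -15.7   0.4  -5.9]
[ -1.1 -18.3   0.4  -6.9]
[ -1.4 -20.9   0.4  -7.9]
[ -1.8 -23.5   0.4  -8.9]
[ -2.3 -26.1   0.4  -9.9]
[ -2.7 -28.7   0.4 -10.9]
[ -3.3 -31.3   0.4 -11.9]
```

Call:
{"op": "step_arm", "data": {"plan": [[[0,-2.6,0,-1,-1],[-0.1,-5.2,0,-2,-1],[-0.1,-5.2,0,-2,-1]]]}}

```text
t: 14.28
eef_pos: [457.5, -23.9, 99.4]
tcp_rot: [3.141, 0.001, 3.058]
ft_force: [5.1, 9.9, -2.6]
opening: 0.249
grip_force: 30.0
```

Call:
{"op": "step_arm", "data": {"plan": [[[0,-2.6,0,-1,-1],[-0.1,-5.2,0,-2,-1],[-0.1,-5.2,0,-2,-1]]]}}

```text
t: 14.53
eef_pos: [457.3, -28.9, 99.4]
tcp_rot: [3.141, 0.001, 3.093]
ft_force: [5.8, 8.9, -3.0]
opening: 0.247
grip_force: 30.0
```

Call:
{"op": "step_arm", "data": {"plan": [[[0,-2.6,0,-1,-1],[-0.1,-5.2,0,-2,-1],[-0.1,-5.2,0,-2,-1]]]}}

```text
t: 14.78
eef_pos: [457.1, -34.3, 99.4]
tcp_rot: [3.141, 0.001, 3.128]
ft_force: [4.5, 7.3, -3.4]
opening: 0.249
grip_force: 30.0
```

Call:
{"op": "step_arm", "data": {"plan": [[[0,-2.6,0,-1,-1],[-0.1,-5.2,0,-2,-1],[-0.1,-5.2,0,-2,-1]]]}}

```text
t: 15.03
eef_pos: [457.1, -39.6, 99.4]
tcp_rot: [3.141, 0.001, -3.12]
ft_force: [4.4, 5.4, -3.6]
opening: 0.247
grip_force: 30.0
```

Call:
{"op": "step_arm", "data": {"plan": [[[0,-2.6,0,-1,-1],[-0.1,-5.2,0,-2,-1],[-0.1,-5.2,0,-2,-1]]]}}

```text
t: 15.28
eef_pos: [457.2, -44.6, 99.4]
tcp_rot: [3.141, 0.001, -3.086]
ft_force: [6.2, 11.1, -2.9]
opening: 0.249
grip_force: 30.0
```

Run:
```python
from h import *
arc(54,2,99)
```

```text
t 15.2833 ang 51.88 r 150.0 z 99.4 yaw -176.8 Ftan -10.7 Frad -6.8 grip 29.999350905418396 op 0.24860724483046714
[-0.  -2.8  0.4 -0.9]
[-0.1 -5.6  0.4 -2. ]
```

The fourth click was felt: the tangential force fell to about 5 N near 50°, then returned to the spring level by 52°. I'll go just over 1° further to the middle of the gap, then hold.

Call:
{"op": "step_arm", "data": {"plan": [[[0,-3,0,-1,-1],[0,-3,0,-1,-1],[0,-3,0,-1,-1],[0,-3,0,-1,-1],[0,-3,0,-1,-1],[0,-3,0,-1,-1]]]}}

```text
t: 15.78
eef_pos: [457.4, -47.2, 99.4]
tcp_rot: [3.141, 0.001, -3.069]
ft_force: [5.4, 10.9, -3.0]
opening: 0.25
grip_force: 30.0
```

Run:
```python
from h import *
arc(53,1,99)
b=env.read_camera("scene")
cv2.imwrite("pics/fin.png",cv2.resize(b[120:320,180:440],None,fx=3,fy=3,interpolation=cv2.INTER_CUBIC))
```

```text
t 15.7833 ang 52.9 r 150.0 z 99.4 yaw -175.8 Ftan -10.4 Frad -6.2 grip 29.99971032142639 op 0.24959457925983425
[ 0.  -0.3  0.4 -0. ]
```

View pics/fin.png

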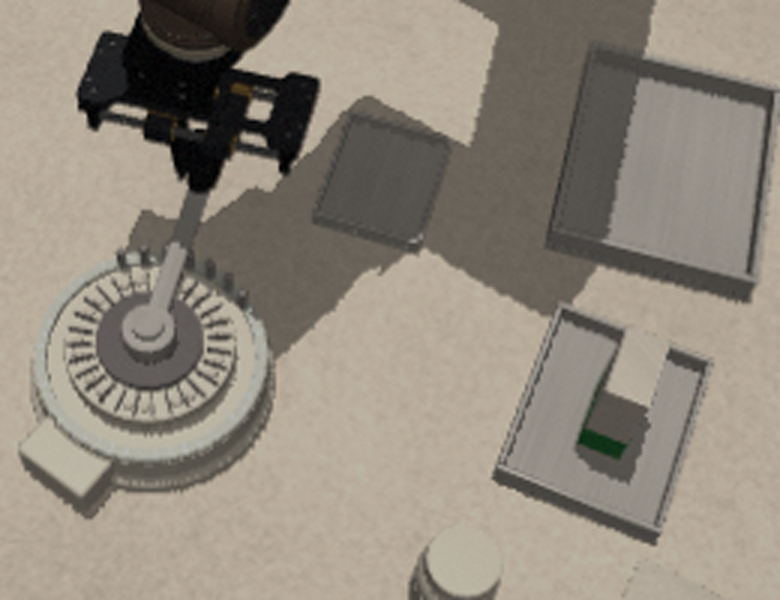

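The picture shows the carton upright in the middle tray, with its band at (603,443). The arm lies at (170,265), past four pins and with pins 5 to 7 on its far side. The lever is held steadily at about 53°, so I'm handing in.

```bash
python3 -c "
from cell import env
print(env.job_done())"
```

```text
the job is handed in; nothing more can be done
None
```

I handed in the job at about 16 s, but no verdict came back: the carton stands upright in the middle tray, the lever is held between pins 4 and 5 after the fourth click, and the jar looks unmoved; pen box and phone were not rechecked after the swing.

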